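# Walk the swage block round to the bench stop

### The arm

A 6-joint arm with a two-finger parallel gripper is mounted at the origin on the work surface. World frame = base frame: x ahead of the robot, y to its left, z up, the work surface at z = 0. Lengths are in mm, angles in rad, forces in N, time in s.
With the tool pointing down it reaches from about 400 to 925 mm from the base axis. Payload 12.5 kg.
Tool frame: the origin (TCP) lies midway between the tips of the shut fingers; the grasp point (between the pads) lies 19 mm behind it; z points along the fingers, y is the line along which they close (so a half turn about z gives the same grasp; the last joint's range is limited). The gripper opens to 95 mm and grips with 3 to 60 N. Pads are 20 mm wide; open, the fingers measure 119 mm over their backs; the gripper's body (75 mm by 180 mm) begins 59 mm behind the grasp point.
Start: joints at [1.065, 0.491, 1.559, -0, 1.092, -0.106], TCP at [243.257, 575.737, 214.661] pointing down, gripper open.
Joint ranges: [-3.1, 3.1], [-0.84, 2.19], [0.05, 2.79], [-1.13, 4.28], [0.06, 2.93], [-2.69, 2.69]. Speed limits (rad/s): [2.22, 2.22, 2.79, 3.14, 3.14, 3.14].

### API

Orientations are given as [roll, pitch, yaw] about the fixed x, y, z axes, in that order (R = Rz(yaw) Ry(pitch) Rx(roll)).
In Python, from cell import state, read_camera, camera_info, env gives the robot as it stands.
- The arm moves only by the tool move_arm, never from a script. Its argument "commands" is a list of rows, each a list of 3 entries, a list of its own where there are three numbers: the shift along the world's x, y, z in cm, then the turn, a rotation vector about the world's x, y, z in degrees, then the opening, from 0 (shut) to 1 (fully open). A call has 1 to 10 rows; each row shifts and turns the commanded pose from where the row before left it; what a row does not reach is not made up. A row lasts 1/10 s, in which the tool goes at most 50 mm and 8.59 degrees, less where a joint would pass 70% of its speed; a pose out of reach is approached as far as the arm can. A call with a gripper value outside its range is refused whole. The fingers move at their own pace and stop on an object; the grip force is fixed at half the most. Time passes only in rows, so rows that do not move let the fingers close. It gives the time, the measured TCP pose, the force, the opening and the grip force at its end, in the units of the state.
- state(): the state, without advancing time (a new reading comes with each control period).
- read_camera(name): name is "scene" or "top"; returns the picture (400x640x3 uint8, blue, green, red); there is no depth.
- camera_info(name): a dict with "K" (3x3 intrinsics, pixels), "cam_to_world" (4x4, takes a point from camera to world coordinates). Camera axes: x right, y down, z forward; pixel columns grow to the right and rows downward; lengths in mm; the calibration is good to about 2 mm. A picture is of the moment at which its call begins. camera_info takes no time and is no camera call.
- env.job_done(): hands the job in; it is judged then, once.
The state is a dict: "t": time; "joints": joint angles; "qvel": joint speeds; "tau": joint torques, N m; "eef_pos": TCP position; "tcp_rot": TCP orientation; "ft_force": force on the tool from outside, world axes, zero at the start; "moment": the same for the moment, N m; "opening": opening from 0.0 (shut) to 1.0 (fully open); "grip_force": force on a finger pad.
Only numpy, scipy, OpenCV 4.12 (cv2) and the standard library are available. Lean on these libraries where they do the work, as an engineer would, in place of code of your own. Each camera call takes 0.05 s, during which the arm holds its last target. There are 200 camera calls.

### The job

The heavy steel swage block stands askew on the jeweller's bench. Push its corners in turn with the fingertips to walk it round, still more than a finger's breadth clear of the bench stop, until one of its long sides squarely faces the stop; then, so that it cannot creep under the hammer, push it up until that whole side lies flush along the stop, with neither end of the block past the ends of the stop. Keep the block flat on the bench, never lifted or tipped, and leave everything else where it is.

Things in the scene. Friction and masses are not known exactly. Their poses are not given: they have to be found in the camera images.
- block: steel swage block (1.4 to 2.0 kg, slides on the bench with about 7 to 14 N), a flat rectangular block with six half-round grooves of falling width across its top: 130 mm long (its y), 92 mm wide (its x, along which the grooves run), 22 mm high (z). Too wide to be grasped. Either long side may go to the stop. Origin: centre of its underside
- stop: bench stop: a dark steel angle screwed to the bench, 220 mm long (its y), upright 30 mm high, a foot with three screws reaching 36 mm behind the front face (its +x). Origin: at bench height in the middle of the front face, the flat face that looks towards the robot along its -x; the block goes against this face
- dish: bystander: round steel dish, 80 mm across, 16 mm high, with a small brass cup in it; stands a little to one side of the block and stop. Origin: centre of its underside
- punch: bystander: doming punch standing upright, a steel rod 17 mm thick with a ball on top, 64 mm high; stands a little to the other side of the block and stop. Origin: centre of its foot
- punch_small: bystander: small doming punch standing upright behind the stop, steel rod 12 mm thick, 51 mm high. Origin: centre of its foot
- band: bystander: plain white-metal ring (wedding band) lying flat behind the stop, 22 mm across, 5 mm high. Origin: centre of its underside
- bur_pot: bystander: black plastic pot of burs, 54 mm across, 58 mm high, burs up to about 85 mm; stands at the front left, towards the robot. Origin: centre of its underside
- hammer: bystander: chasing hammer lying on its side at the left, 215 mm long, 31 mm high, wooden handle towards its -x. Origin: about the middle of its length, on the bench
- pliers: bystander: flat-nose pliers lying at the right, 150 mm long, 12 mm high, jaws towards its +x. Origin: about the middle of its length, on the bench
Things that resemble listed ones, but are neither listed nor needed, are in the scene too. Of the things like the block, leave any that is pink, red or turquoise; of the rest the smaller one is meant.

How it is judged (in metres and radians):
On the way, in this order (a step that is already met when the one before it is completed fails the run):
1. the fingers push the block while it is still turned well away from the stop (contact force between the fingers and block above 0.5 N and angle between the y axis of block and the y axis of stop, either way round above 0.4 rad), for 0.1 s.
2. a long side of the block faces the stop, within 0.2 rad, with the block still clear of it (block's centre at least 60 mm before the stop's face) (angle between the y axis of block and the y axis of stop, either way round below 0.2 rad and x of block in the frame of stop below -0.06 m), for 0.2 s.
At the end, for the whole second after the job is handed in: The block lies flat and at rest on the bench, a long side parallel to the stop within 0.04 rad and against its face within 3 mm (centre 46 mm before the face when flush), its centre no more than 50 mm along the stop from the stop's middle (angle between the y axis of block and the y axis of stop, either way round below 0.04 rad and x of block in the frame of stop between -0.049 and -0.04 m and y of block in the frame of stop between -0.05 and 0.05 m and height (world z) of block below 0.004 m and angle between block's own z axis and vertical below 0.04 rad and linear speed of block below 0.01 m/s); the robot touches nothing.
It fails at once if the block is lifted more than 6 mm off the bench (height (world z) of block above 0.006 m).
It fails at once if the block is tipped more than 0.12 rad (angle between block's own z axis and vertical above 0.12 rad).
It fails at once if a thing around the block is moved more than 15 mm (distance of any of dish, punch, punch_small, band, bur_pot, hammer, pliers from where it was at the start of the episode above 0.015 m).
It also fails if it takes over 64 s, if anything falls off the work surface, if the arm or the gripper's body presses on something with over 40 N, if the wrist force passes 120 N, or if a joint passes its speed limit or range.

## Working session

There is one attempt and no reset: what is moved stays moved. The work goes in short steps, Python scripts to look and compute and a tool call to move; the robot and the scene stay as the last step left them, time stands still between calls to the robot, and variables do not carry over. Pictures are saved under pics/ and viewed, at most 10 in all, crops included, and the job is handed in when it is done.

Besides the shell and the picture viewer there is one more tool, called as a command line: name --argument value ..., lists and objects as JSON in quotes. move_arm: Moves the arm, as the interface text tells. Its arguments: {"type":"object","properties":{"commands":{"type":"array"}},"required":["commands"]}

```bash
mkdir -p pics
python3 - <<'E'
from cell import *
import cv2
for n in("top","scene"):
    cv2.imwrite(f"pics/{n}0.png",read_camera(n)); c=camera_info(n); print(n,c["K"],c["cam_to_world"])
s=state();print(s["t"],s["eef_pos"],s["tcp_rot"],s["opening"])
E
```

```text
top [[503.00121114   0.         322.09815898]
 [  0.         503.00121114 196.88135582]
 [  0.           0.           1.        ]] [[ 4.50181731e-03 -9.97379603e-01  7.22056809e-02  4.04843060e+02]
 [-9.99983419e-01 -4.23073794e-03  3.90676929e-03 -6.10040005e+00]
 [-3.59104869e-03 -7.22220712e-02 -9.97382112e-01  1.70723071e+03]
 [ 0.00000000e+00  0.00000000e+00  0.00000000e+00  1.00000000e+00]]
scene [[414.54337083   0.         314.43779367]
 [  0.         414.54337083 196.65239627]
 [  0.           0.           1.        ]] [[-5.05693016e-01  4.40194982e-01 -7.41958861e-01  1.44157652e+03]
 [ 8.62691923e-01  2.64102548e-01 -4.31291653e-01  5.36234209e+02]
 [ 6.10080376e-03 -8.58183093e-01 -5.13307469e-01  6.77950631e+02]
 [ 0.00000000e+00  0.00000000e+00  0.00000000e+00  1.00000000e+00]]
0.1 [243.12055302 575.52311589 214.1300647 ] [-3.14057827e+00 -8.42592413e-05  2.74186365e+00] 0.9995681336478046
```

View pics/top0.png

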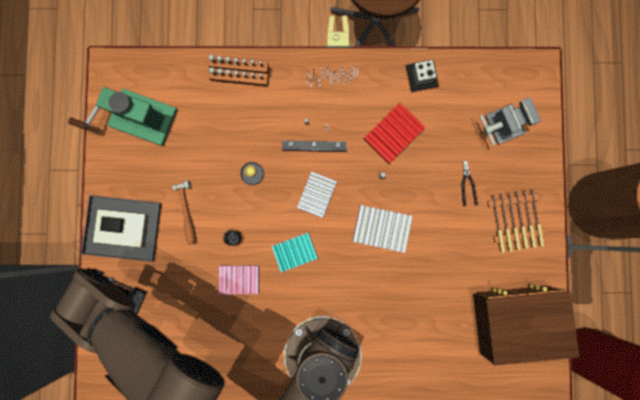

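View pics/scene0.png

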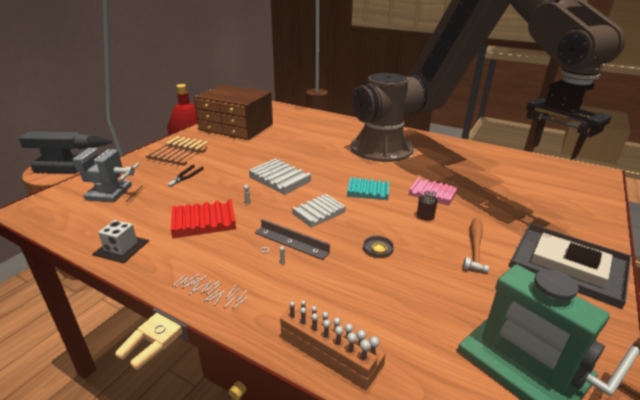

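The top view shows the silver block at about (317,194), the stop at (314,146), the dish at (252,173), the punch at (382,175) and the turquoise block at (294,252). The larger silver block, at (383,229), is not the one. Next I'll measure these.

```bash
cat > h.py <<'E'
from cell import *
import cv2, numpy as np
def px2w(name,p,z):
    c=camera_info(name);K=np.array(c["K"]);T=np.array(c["cam_to_world"])
    p=np.atleast_2d(p).astype(float)
    d=np.c_[p,np.ones(len(p))]@np.linalg.inv(K).T@T[:3,:3].T
    return T[:3,3]+d*((z-T[2,3])/d[:,2])[:,None]
def w2px(name,P):
    c=camera_info(name);K=np.array(c["K"]);T=np.linalg.inv(np.array(c["cam_to_world"]))
    q=(np.atleast_2d(P)@T[:3,:3].T+T[:3,3])@K.T
    return q[:,:2]/q[:,2:]
def top():
    S=4
    im=read_camera("top"); return cv2.resize(im,None,fx=S,fy=S,interpolation=cv2.INTER_CUBIC),S
def rect(im,S,mask,box,z,lo=None):
    x0,y0,x1,y1=[S*v for v in box]
    m=np.zeros(im.shape[:2],np.uint8); m[y0:y1,x0:x1]=mask[y0:y1,x0:x1]*255
    m=cv2.morphologyEx(m,cv2.MORPH_CLOSE,np.ones((3*S,3*S)))
    cs=cv2.findContours(m,cv2.RETR_EXTERNAL,cv2.CHAIN_APPROX_NONE)[0]
    c=max(cs,key=cv2.contourArea)[:,0,:]
    w=px2w("top",(c+.5)/S-.5,z)[:,:2].astype(np.float32)
    (cx,cy),(a,b),_=r=cv2.minAreaRect(w); bp=cv2.boxPoints(r)
    e=bp[1]-bp[0];f=bp[2]-bp[1]; l=e if np.hypot(*e)>np.hypot(*f) else f
    ang=np.arctan2(l[1],l[0])-np.pi/2; ang=(ang+np.pi/2)%np.pi-np.pi/2
    return np.array([cx,cy]),sorted((a,b)),ang,bp
def masks(im):
    h=cv2.cvtColor(im,cv2.COLOR_BGR2HSV); return h[...,1],h[...,2]
E
python3 - <<'E'
from h import *
np.set_printoptions(precision=1,suppress=True)
im,S=top(); s,v=masks(im)
for n,m,box,z in [("block",(s<90)&(v>90),(290,165,342,222),22),("stop",(s<110)&(v<140),(272,136,355,156),30),
   ("dish",(s<110),(235,155,270,190),16),("dishy",(s<110),(235,155,270,190),0),("punch",(s<100),(372,165,392,185),60),("turq",(s>90)&(im[...,0]>im[...,2].astype(int)+20),(268,228,320,276),22),
   ("big",(s<90)&(v>90),(350,200,415,256),22),("pot",v<80,(220,225,246,250),58)]:
    c,sz,a,bp=rect(im,S,m,box,z); print(n,c,np.array(sz),"ang",round(a,3),bp.ravel())
cv2.imwrite("pics/crop.png",cv2.resize(im[130*S:260*S,230*S:400*S],(680,520)))
E
```

```text
block [535.1  18.3] [ 97.4 135.1] ang 1.2 [454.5  -2.6 580.4 -51.6 615.7  39.2 489.7  88.1]
stop [698.   28.4] [ 34.6 216.5] ang -0.014 [679.2 -79.6 713.8 -80.1 716.8 136.3 682.2 136.8]
dish [606.1 237.7] [76.6 77.9] ang 0.004 [567.6 276.5 568.  198.6 644.6 198.9 644.2 276.8]
dishy [608. 240.] [77.3 78.6] ang 0.004 [569.2 279.2 569.5 200.5 646.8 200.9 646.5 279.5]
punch [ 597.6 -197.8] [21.5 21.5] ang -1.567 [ 586.8 -187.1  586.9 -208.5  608.4 -208.5  608.3 -187. ]
turq [341.5  91.8] [ 89.6 128.3] ang 0.362 [276.9 135.9 322.4  16.  406.2  47.7 360.7 167.7]
big [ 421.5 -202. ] [129.6 181.1] ang -0.204 [ 339.7 -277.5  466.6 -303.8  503.3 -126.5  376.4 -100.2]
pot [388.6 292.3] [46.2 56.9] ang -0.086 [363.1 266.  409.2 262.  414.  318.7 368.  322.7]
```

View pics/crop.png

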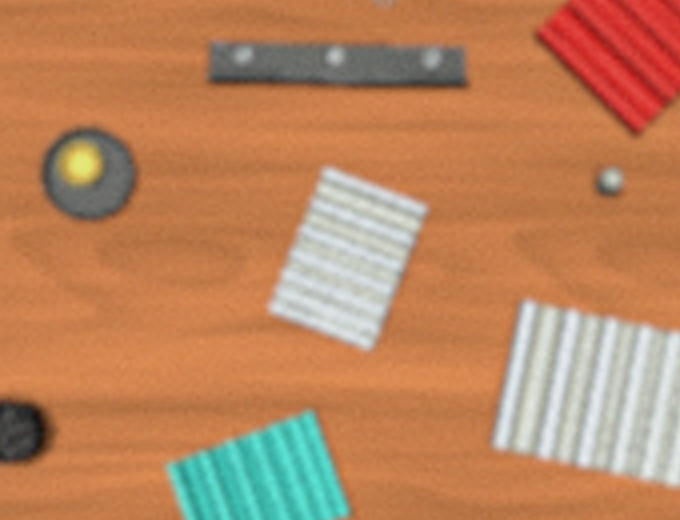

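move_arm --commands '[[[3, -3.9, -0.5], [0, 0, 0], 0], [[3, -3.9, -0.5], [0, 0, 0], 0], [[3, -3.9, -0.5], [0, 0, 0], 0], [[3, -3.9, -0.5], [0, 0, 0], 0], [[3, -3.9, -0.5], [0, 0, 0], 0], [[3, -3.9, -0.5], [0, 0, 0], 0], [[3, -3.9, -0.5], [0, 0, 0], 0], [[3, -3.9, -0.5], [0, 0, 0], 0], [[3, -3.9, -0.5], [0, 0, 0], 0], [[3, -3.9, -0.5], [0, 0, 0], 0]]'

```text
t: 1.15
eef_pos: [544.2, 183.9, 164.4]
tcp_rot: [3.142, -0.0, 2.742]
ft_force: [1.3, 1.1, -0.8]
opening: 0.215
grip_force: 0.0
```

move_arm --commands '[[[3, -3.5, -0.5], [0, 0, 0], 0], [[3, -3.5, -0.5], [0, 0, 0], 0], [[0.9, -3, -2], [0, 0, 0], 0], [[0, 0, 0], [0, 0, 0], 0], [[0, 0, 0], [0, 0, 0], 0]]'

```text
t: 1.65
eef_pos: [611.9, 85.4, 134.1]
tcp_rot: [-3.141, -0.001, 2.74]
ft_force: [0.6, -0.5, 0.0]
opening: 0.004
grip_force: 0.0
```

move_arm --commands '[[[0, 0, -4], [0, 0, 0], 0], [[0, 0, -4], [0, 0, 0], 0], [[0, 0, -3], [0, 0, 0], 0], [[0, 0, -1.4], [0, 0, 0], 0], [[0, 0, 0], [0, 0, 0], 0], [[-0.2, -0.4, 0], [0, 0, 0], 0], [[-0.2, -0.4, 0], [0, 0, 0], 0], [[-0.2, -0.4, 0], [0, 0, 0], 0], [[-0.2, -0.5, 0], [0, 0, 0], 0], [[-0.2, -0.5, 0], [0, 0, 0], 0]]'

```text
t: 2.65
eef_pos: [602.2, 63.2, 11.2]
tcp_rot: [3.141, 0.001, 2.742]
ft_force: [0.3, 0.4, -0.8]
opening: 0.004
grip_force: 0.0
```

move_arm --commands '[[[-0.2, -0.5, 0], [0, 0, 0], 0], [[-0.2, -0.5, 0], [0, 0, 0], 0], [[-0.2, -0.5, 0], [0, 0, 0], 0], [[-0.2, -0.5, 0], [0, 0, 0], 0]]'

```text
t: 3.05
eef_pos: [595.4, 43.8, 10.9]
tcp_rot: [3.14, 0.003, 2.741]
ft_force: [5.3, 4.8, -1.3]
opening: 0.002
grip_force: 3.4
```

move_arm --commands '[[[-0.2, -0.5, 0], [0, 0, 0], 0], [[-0.2, -0.5, 0], [0, 0, 0], 0], [[-0.2, -0.5, 0], [0, 0, 0], 0], [[-0.3, -0.5, 0], [0, 0, 0], 0], [[-0.3, -0.5, 0], [0, 0, 0], 0], [[-0.3, -0.4, 0], [0, 0, 0], 0], [[-0.3, -0.4, 0], [0, 0, 0], 0], [[0, 0, 0], [0, 0, 0], 0]]'

```text
t: 3.85
eef_pos: [577.3, 10.2, 11.0]
tcp_rot: [3.14, 0.003, 2.741]
ft_force: [5.1, 1.2, -1.1]
opening: 0.005
grip_force: 1.9
```

Run:
```python
from h import *
im=read_camera("scene"); cv2.imwrite("pics/s1.png",cv2.resize(im[140:280,200:420],(660,420)))
```

```text
(no output)
```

View pics/s1.png

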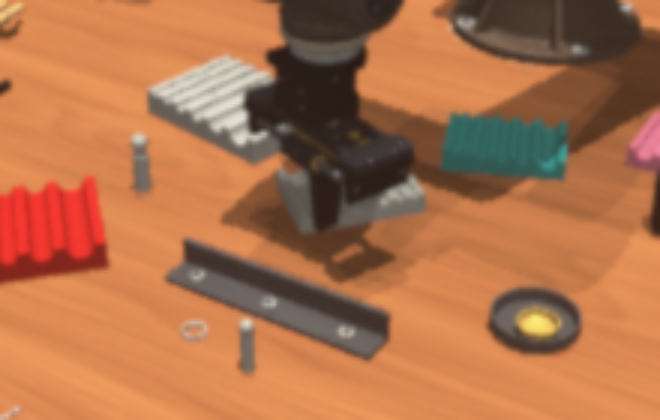

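The block has turned a good part of the way. I'll back off, go up, and move aside to the right to measure.

move_arm --commands '[[[1.0, 2.0, 0], [0, 0, 0], 0], [[0, 0, 4], [0, 0, 0], 0], [[0, 0, 5], [0, 0, 0], 0], [[0, 0, 5], [0, 0, 0], 0], [[-2, -4, 1], [0, 0, 0], 0], [[-2, -4, 0], [0, 0, 0], 0], [[-2, -4, 0], [0, 0, 0], 0], [[-2, -4, 0], [0, 0, 0], 0], [[-2, -4, 0], [0, 0, 0], 0], [[-2, -4, 0], [0, 0, 0], 0]]'

```text
t: 4.9
eef_pos: [464.9, -210.7, 160.7]
tcp_rot: [3.142, -0.0, 2.742]
ft_force: [0.3, -0.5, 1.2]
opening: 0.005
grip_force: 0.0
```

```bash
cat > look.py <<'E'
from h import *
import sys
np.set_printoptions(precision=1,suppress=True)
im,S=top(); s,v=masks(im)
for n,m,box,z in [("block",(s<90)&(v>90),(285,154,342,222),22),("stop",(s<110)&(v<140),(272,130,355,152),30)]:
    c,sz,a,bp=rect(im,S,m,box,z); print(n,c,np.array(sz),"ang",round(a,3),bp.ravel())
print(state()["eef_pos"],state()["t"])
if len(sys.argv)>1: cv2.imwrite(f"pics/{sys.argv[1]}.png",cv2.resize(im[130*S:260*S,230*S:400*S],(680,520)))
E
python3 look.py t1
```

```text
block [507.8  -6. ] [ 98.  134.5] ang 0.848 [425.    1.7 525.8 -87.2 590.6 -13.8 489.8  75.2]
stop [697.6  27.9] [ 33.8 215.6] ang -0.014 [679.2 -79.6 712.9 -80.1 715.9 135.5 682.2 136. ]
[ 462.9 -215.2  160.6] 4.95
```

View pics/t1.png

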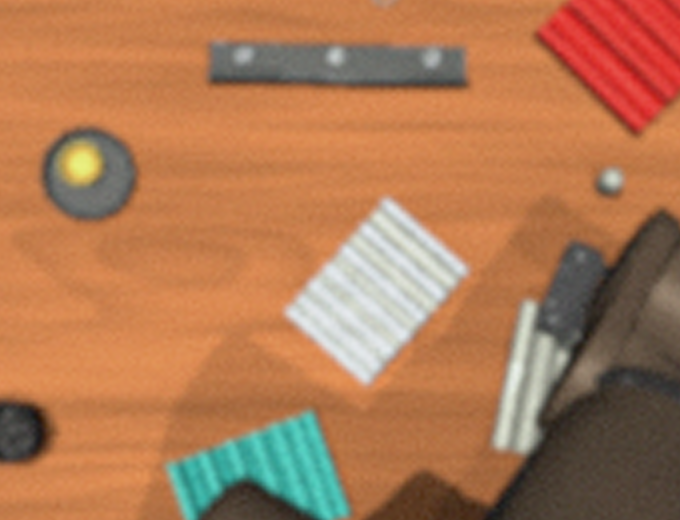

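Block is now at (508,-6) with 0.85 rad still to turn. Next I push the near corner from the right-hand side.

move_arm --commands '[[[-1, 4.5, 0], [0, 0, 0], 0], [[-1, 4.5, 0], [0, 0, 0], 0], [[-1, 4.5, 0], [0, 0, 0], 0], [[-1.3, 4.5, -1], [0, 0, 0], 0], [[0, 0, -4], [0, 0, 0], 0], [[0, 0, -4], [0, 0, 0], 0], [[0, 0, -3.5], [0, 0, 0], 0], [[0, 0, -2.4], [0, 0, 0], 0], [[0, 0, 0], [0, 0, 0], 0], [[0, 0, 0], [0, 0, 0], 0]]'

```text
t: 5.95
eef_pos: [423.1, -29.3, 11.9]
tcp_rot: [-3.141, -0.001, 2.742]
ft_force: [-0.6, 1.4, 1.1]
opening: 0.004
grip_force: 0.0
```

move_arm --commands '[[[0.5, 0.5, 0], [0, 0, 0], 0], [[0.5, 0.5, 0], [0, 0, 0], 0], [[0.4, 0.5, 0], [0, 0, 0], 0], [[0.2, 0.5, 0], [0, 0, 0], 0], [[0.2, 0.5, 0], [0, 0, 0], 0], [[0.2, 0.5, 0], [0, 0, 0], 0]]'

```text
t: 6.55
eef_pos: [442.4, 1.1, 12.0]
tcp_rot: [-3.141, -0.002, 2.742]
ft_force: [-6.2, -8.0, 6.7]
opening: 0.006
grip_force: 5.4
```

move_arm --commands '[[[0.3, 0.5, 0], [0, 0, 0], 0], [[0.3, 0.5, 0], [0, 0, 0], 0], [[0.3, 0.5, 0], [0, 0, 0], 0], [[0.4, 0.4, 0], [0, 0, 0], 0], [[0.4, 0.4, 0], [0, 0, 0], 0], [[0.4, 0.4, 0], [0, 0, 0], 0], [[0, 0, 0], [0, 0, 0], 0]]'

```text
t: 7.25
eef_pos: [461.7, 28.7, 11.8]
tcp_rot: [-3.14, -0.006, 2.742]
ft_force: [-9.9, 0.1, 8.1]
opening: 0.005
grip_force: 7.7
```

Run:
```python
from h import *
im,S=top(); cv2.imwrite("pics/t2.png",cv2.resize(im[130*S:260*S,230*S:400*S],(680,520)))
```

```text
(no output)
```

View pics/t2.png

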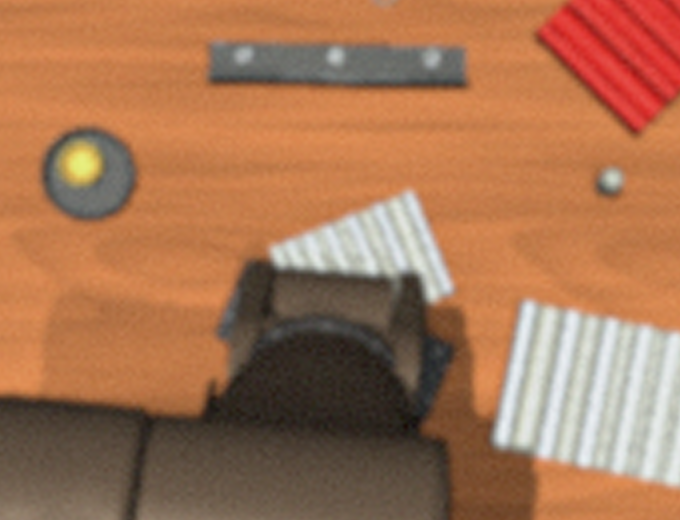

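The far long side runs from crop pixel (270,245) to (408,192), so about 0.37 rad remains. I'll shift the fingers left, nearer the corner, square up the tool, and push on.

move_arm --commands '[[[-1, -0.5, 0], [0, 0, 0], 0], [[-0.8, 0, 0], [0, 0, 7.5], 0], [[0, 1, 0], [0, 0, 7.5], 0], [[0, 1.3, 0], [0, 0, 7.1], 0], [[0, 0, 0], [0, 0, 0], 0], [[0.4, 0, 0], [0, 0, 0], 0], [[0.4, 0, 0], [0, 0, 0], 0], [[0.4, 0.0, 0], [0, 0, 0], 0], [[0.4, 0.0, 0], [0, 0, 0], 0], [[0.4, 0.0, 0], [0, 0, 0], 0]]'

```text
t: 8.3
eef_pos: [463.2, 45.8, 11.4]
tcp_rot: [3.141, -0.007, 3.124]
ft_force: [-12.2, 5.0, 6.5]
opening: 0.009
grip_force: 5.5
```

move_arm --commands '[[[0.4, 0, 0], [0, 0, 0], 0], [[0.4, 0, 0], [0, 0, 0], 0], [[0.4, 0, 0], [0, 0, 0], 0], [[0.3, 0, 0], [0, 0, 0], 0], [[0, 0, 0], [0, 0, 0], 0]]'

```text
t: 8.8
eef_pos: [479.2, 45.7, 11.4]
tcp_rot: [3.141, -0.005, 3.124]
ft_force: [-8.2, 4.5, 2.3]
opening: 0.006
grip_force: 3.6
```

Run:
```python
from h import *
im,S=top(); cv2.imwrite("pics/t3.png",cv2.resize(im[130*S:260*S,230*S:400*S],(680,520)))
```

```text
(no output)
```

View pics/t3.png

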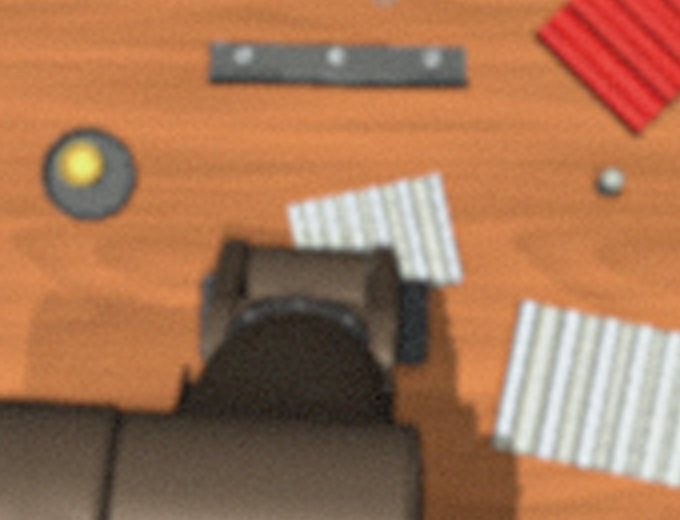

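Far side now runs (288,207) to (438,175), about 0.2 rad to go. I'll continue the same push.

move_arm --commands '[[[0.4, 0.1, 0], [0, 0, 0], 0], [[0.4, 0.1, 0], [0, 0, 0], 0], [[0.4, 0.1, 0], [0, 0, 0], 0], [[0.4, 0.1, 0], [0, 0, 0], 0], [[0.1, 0, 0], [0, 0, 0], 0], [[0, 0, 0], [0, 0, 0], 0], [[-1.5, 0, 0], [0, 0, 0], 0], [[-1.5, 0, 2], [0, 0, 0], 0], [[0, 0, 4], [0, 0, 0], 0.5], [[0, 0, 4], [0, 0, 0], 1]]'

```text
t: 9.85
eef_pos: [467.7, 49.2, 112.6]
tcp_rot: [3.142, -0.002, 3.123]
ft_force: [0.9, 0.5, -0.2]
opening: 0.123
grip_force: 0.0
```

move_arm --commands '[[[0, -4.5, 2], [0, 0, 0], 1], [[0, -4.5, 0], [0, 0, 0], 1], [[0, -4.5, 0], [0, 0, 0], 1], [[0, -4.5, 0], [0, 0, 0], 1], [[0, -4.5, 0], [0, 0, 0], 1], [[0, 0, 0], [0, 0, 0], 1]]'

```text
t: 10.45
eef_pos: [468.4, -180.3, 131.7]
tcp_rot: [-3.14, 0.001, 3.119]
ft_force: [0.4, 0.1, -0.1]
opening: 0.618
grip_force: 0.0
```

```bash
python3 look.py t4
```

```text
block [557.   -4.5] [ 97.4 128.4] ang 0.073 [503.7  56.  513.1 -72.1 610.2 -64.9 600.8  63.1]
stop [697.6  28.3] [ 33.7 216.4] ang -0.013 [679.3 -79.6 713.  -80.1 715.9 136.3 682.2 136.7]
[ 467.9 -178.   131.6] 10.5
```

View pics/t4.png

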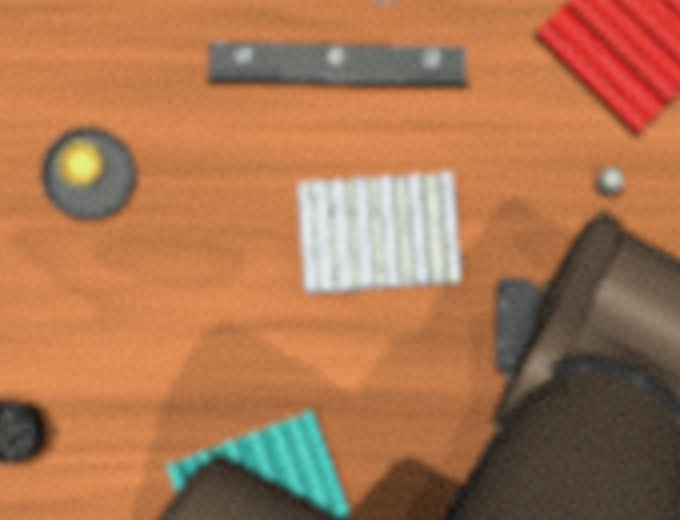

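Block is at (557,-4.5), within 0.09 rad of the stop's line and well clear of it. Its y is about 32 mm right of the stop's middle, so I'll nudge its right end to the left by about 25 mm before the final push.

move_arm --commands '[[[3, 2, 0], [0, 0, 0], 0], [[3, 2, 0], [0, 0, 0], 0], [[3.2, 2.7, 0], [0, 0, 0], 0], [[0, 0, 0], [0, 0, 0], 0], [[0, 0, -4], [0, 0, 0], 0], [[0, 0, -4], [0, 0, 0], 0], [[0, 0, -2.5], [0, 0, 0], 0], [[0, 0, -1.5], [0, 0, 0], 0], [[0, 0, 0], [0, 0, 0], 0], [[0, 0, 0], [0, 0, 0], 0]]'

```text
t: 11.5
eef_pos: [560.1, -108.0, 12.1]
tcp_rot: [3.141, -0.0, 3.127]
ft_force: [-0.3, -0.7, -0.6]
opening: 0.006
grip_force: 0.0
```

move_arm --commands '[[[0, 0.6, 0], [0, 0, 0], 0], [[0, 0.6, 0], [0, 0, 0], 0], [[0, 0.6, 0], [0, 0, 0], 0], [[0, 0.6, 0], [0, 0, 0], 0], [[0, 0.5, 0], [0, 0, 0], 0], [[0, 0.5, 0], [0, 0, 0], 0]]'

```text
t: 12.1
eef_pos: [560.6, -74.4, 11.9]
tcp_rot: [-3.141, 0.001, 3.128]
ft_force: [-1.1, -11.6, 2.4]
opening: 0.007
grip_force: 4.6
```

move_arm --commands '[[[0, 0.5, 0], [0, 0, 0], 0], [[0, 0.5, 0], [0, 0, 0], 0], [[0, 0.5, 0], [0, 0, 0], 0], [[0, 0.5, 0], [0, 0, 0], 0], [[0, 0, 0], [0, 0, 0], 0], [[0, -2, 0], [0, 0, 0], 0], [[0, -1.5, 2], [0, 0, 0], 0], [[0, 0, 4], [0, 0, 0], 0], [[0, 0, 4], [0, 0, 0], 0], [[0, 0, 2], [0, 0, 0], 0.5]]'

```text
t: 13.1
eef_pos: [561.0, -89.4, 134.8]
tcp_rot: [-3.141, 0.003, 3.127]
ft_force: [0.5, 0.3, 0.4]
opening: 0.046
grip_force: 0.0
```

move_arm --commands '[[[-3, -4, 0], [0, 0, 0], 1], [[-3, -4, 0], [0, 0, 0], 1], [[-3, -2, 0], [0, 0, 0], 1], [[-2, 0, 0], [0, 0, 0], 1], [[0, 0, 0], [0, 0, 0], 1]]'

```text
t: 13.6
eef_pos: [448.3, -189.4, 131.8]
tcp_rot: [3.141, -0.001, 3.125]
ft_force: [0.2, 0.2, 0.8]
opening: 0.448
grip_force: 0.0
```

```bash
python3 look.py
```

```text
block [558.8  14.4] [ 96.8 134.9] ang 0.063 [506.2  78.6 514.7 -56.  611.3 -49.9 602.8  84.8]
stop [697.6  28.3] [ 33.9 216.4] ang -0.016 [678.9 -79.6 712.8 -80.1 716.3 136.2 682.4 136.8]
[ 449.9 -189.4  132. ] 13.65
```

move_arm --commands '[[[1, 4, 0], [0, 0, 0], 1], [[1, 4, 0], [0, 0, 0], 1], [[1, 4, 0], [0, 0, 0], 1], [[0, 4, 0], [0, 0, 0], 1], [[0, 4.3, 0], [0, 0, 0], 1], [[0, 0, -4], [0, 0, 0], 1], [[0, 0, -4], [0, 0, 0], 1], [[0, 0, -2.5], [0, 0, 0], 1], [[0, 0, -1.6], [0, 0, 0], 1], [[0, 0, 0], [0, 0, 0], 1]]'

```text
t: 14.65
eef_pos: [480.2, 14.7, 8.7]
tcp_rot: [3.141, -0.003, 3.129]
ft_force: [-0.5, 0.3, 0.1]
opening: 0.999
grip_force: 0.0
```

move_arm --commands '[[[0.5, 0, 0], [0, 0, 0], 1], [[0.5, 0, 0], [0, 0, 0], 1], [[0.5, 0, 0], [0, 0, 0], 1], [[0.5, 0, 0], [0, 0, 0], 1], [[0.5, 0, 0], [0, 0, 0], 1], [[0.5, 0, 0], [0, 0, 0], 1], [[0.5, 0, 0], [0, 0, 0], 1], [[0.5, 0, 0], [0, 0, 0], 1], [[0, 0, 0], [0, 0, 0], 1]]'

```text
t: 15.55
eef_pos: [518.9, 14.1, 11.2]
tcp_rot: [3.141, -0.004, 3.128]
ft_force: [-9.2, 1.5, 10.5]
opening: 0.998
grip_force: 8.8
```

```bash
python3 look.py t5
```

```text
block [576.9  10.4] [ 89.4 134.8] ang -0.064 [528.  -54.  617.2 -59.8 625.8  74.7 536.6  80.5]
stop [697.9  28.4] [ 34.4 216.4] ang -0.01 [679.6 -79.6 714.  -80.  716.1 136.4 681.7 136.7]
[518.8  14.   11.3] 15.6
```

View pics/t5.png

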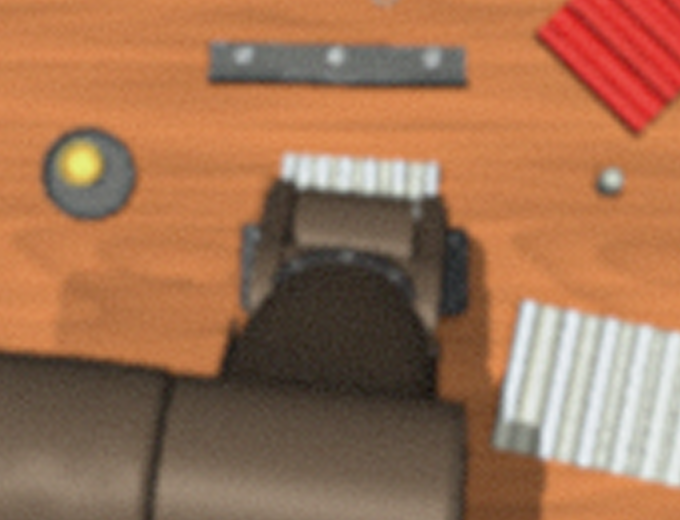

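Two-finger push is engaged, with the far edge from (285,153) to (438,163), slightly over-turned. I'll carry on to the stop and let it square the block.

move_arm --commands '[[[0.5, 0, 0], [0, 0, 0], 1], [[0.5, 0, 0], [0, 0, 0], 1], [[0.5, 0, 0], [0, 0, 0], 1], [[0.5, 0, 0], [0, 0, 0], 1], [[0.5, 0, 0], [0, 0, 0], 1], [[0.5, 0, 0], [0, 0, 0], 1], [[0.5, 0, 0], [0, 0, 0], 1], [[0.5, 0, 0], [0, 0, 0], 1], [[0.4, 0, 0], [0, 0, 0], 1], [[0, 0, 0], [0, 0, 0], 1]]'

```text
t: 16.6
eef_pos: [562.1, 13.9, 11.3]
tcp_rot: [3.141, -0.005, 3.128]
ft_force: [-11.1, -0.5, 11.4]
opening: 1.001
grip_force: 8.8
```

```bash
python3 look.py t6; python3 -c "
from cell import state;s=state();print(s['ft_force'],s['moment'])"
```

```text
block [593.2  23.5] [144.7 167.8] ang -0.063 [515.7 -55.7 660.1 -64.8 670.7 102.6 526.3 111.8]
stop [697.6  28.3] [ 33.8 216.4] ang -0.014 [679.2 -79.6 712.9 -80.1 716.  136.2 682.2 136.7]
[562.2  13.9  11.3] 16.65
[-12.45837961  -0.12055105   9.9284027 ] [-0.67815403  2.2104805  -0.17664343]
```

View pics/t6.png

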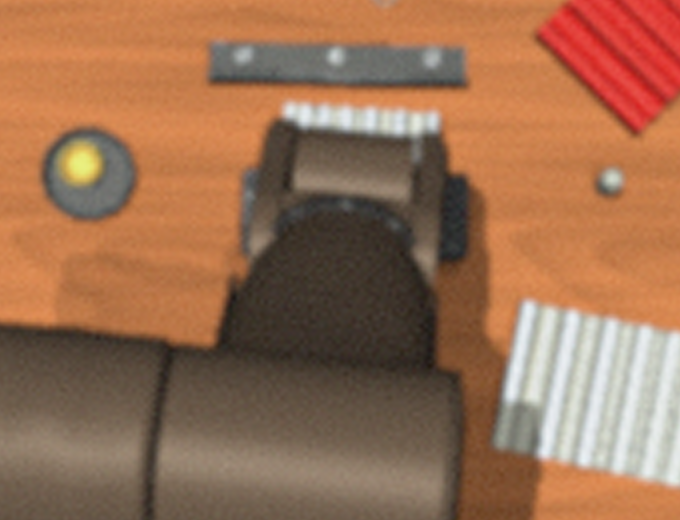

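The left end has about 17 mm to go and the right about 20 mm. From here I push slowly and watch the force.

move_arm --commands '[[[0.4, 0, 0], [0, 0, 0], 1], [[0.4, 0, 0], [0, 0, 0], 1], [[0.4, 0, 0], [0, 0, 0], 1], [[0.2, 0, 0], [0, 0, 0], 1], [[0, 0, 0], [0, 0, 0], 1]]'

```text
t: 17.15
eef_pos: [575.9, 13.9, 11.3]
tcp_rot: [3.141, -0.006, 3.128]
ft_force: [-14.5, -0.5, 12.0]
opening: 1.001
grip_force: 9.3
```

move_arm --commands '[[[0.2, 0, 0], [0, 0, 0], 1], [[0.1, 0, 0], [0, 0, 0], 1], [[0, 0, 0], [0, 0, 0], 1]]'

```text
t: 17.45
eef_pos: [578.5, 13.9, 11.3]
tcp_rot: [3.141, -0.006, 3.128]
ft_force: [-15.8, -0.4, 13.1]
opening: 0.998
grip_force: 9.9
```

move_arm --commands '[[[0.1, 0, 0], [0, 0, 0], 1], [[0.1, 0, 0], [0, 0, 0], 1], [[0, 0, 0], [0, 0, 0], 1]]'

```text
t: 17.75
eef_pos: [580.4, 13.9, 11.3]
tcp_rot: [3.141, -0.006, 3.128]
ft_force: [-14.5, 0.2, 13.0]
opening: 1.001
grip_force: 10.0
```

move_arm --commands '[[[0.1, 0, 0], [0, 0, 0], 1], [[0.1, 0, 0], [0, 0, 0], 1], [[0, 0, 0], [0, 0, 0], 1]]'

```text
t: 18.05
eef_pos: [581.1, 13.9, 11.3]
tcp_rot: [3.141, -0.01, 3.128]
ft_force: [-21.1, -1.8, 16.9]
opening: 1.0
grip_force: 12.8
```

move_arm --commands '[[[0.1, 0, 0], [0, 0, 0], 1], [[0.1, 0, 0], [0, 0, 0], 1], [[0, 0, 0], [0, 0, 0], 1]]'

```text
t: 18.35
eef_pos: [581.3, 13.9, 11.2]
tcp_rot: [3.141, -0.014, 3.128]
ft_force: [-29.3, -2.2, 23.6]
opening: 0.999
grip_force: 16.5
```

move_arm --commands '[[[0.1, 0, 0], [0, 0, 0], 1], [[0, 0, 0], [0, 0, 0], 1]]'

```text
t: 18.55
eef_pos: [581.3, 13.9, 11.2]
tcp_rot: [3.141, -0.016, 3.129]
ft_force: [-33.0, -3.0, 26.9]
opening: 1.001
grip_force: 18.4
```

Run:
```python
from h import *
s=state();print(s['ft_force'],s['moment'])
im,S=top(); ss,v=masks(im)
# gap between stop's dark front edge and block's bright far edge, per column (pixels, full image)
for X in range(296,344,4):
    col=im[150*S-8*S:165*S,X*S].astype(int); g=col.mean(1); print(X,[tuple(col[i]) for i in range(3*S,13*S,S)])
```

```text
[-32.98190756  -2.98665887  26.88519989] [-1.10501235  5.9357975   0.04558895]
296 [(np.int64(105), np.int64(110), np.int64(109)), (np.int64(108), np.int64(112), np.int64(110)), (np.int64(107), np.int64(110), np.int64(108)), (np.int64(101), np.int64(104), np.int64(101)), (np.int64(85), np.int64(85), np.int64(77)), (np.int64(59), np.int64(66), np.int64(75)), (np.int64(56), np.int64(83), np.int64(130)), (np.int64(73), np.int64(119), np.int64(188)), (np.int64(79), np.int64(130), np.int64(205)), (np.int64(74), np.int64(122), np.int64(195))]
300 [(np.int64(110), np.int64(114), np.int64(114)), (np.int64(109), np.int64(112), np.int64(114)), (np.int64(102), np.int64(105), np.int64(106)), (np.int64(96), np.int64(99), np.int64(97)), (np.int64(92), np.int64(94), np.int64(91)), (np.int64(79), np.int64(81), np.int64(80)), (np.int64(69), np.int64(72), np.int64(78)), (np.int64(61), np.int64(68), np.int64(81)), (np.int64(48), np.int64(62), np.int64(77)), (np.int64(48), np.int64(58), np.int64(72))]
304 [(np.int64(109), np.int64(113), np.int64(113)), (np.int64(110), np.int64(112), np.int64(112)), (np.
[... 3912 characters left out ...]
97)), (np.int64(75), np.int64(75), np.int64(76)), (np.int64(66), np.int64(73), np.int64(82)), (np.int64(105), np.int64(118), np.int64(134)), (np.int64(159), np.int64(174), np.int64(183)), (np.int64(176), np.int64(188), np.int64(191))]
340 [(np.int64(139), np.int64(143), np.int64(139)), (np.int64(121), np.int64(126), np.int64(122)), (np.int64(107), np.int64(109), np.int64(108)), (np.int64(104), np.int64(108), np.int64(106)), (np.int64(98), np.int64(102), np.int64(99)), (np.int64(78), np.int64(79), np.int64(76)), (np.int64(58), np.int64(67), np.int64(82)), (np.int64(86), np.int64(107), np.int64(144)), (np.int64(122), np.int64(148), np.int64(194)), (np.int64(125), np.int64(150), np.int64(197))]
```

The upward force shows that one fingertip is riding into a groove mouth, and the right end still has a small gap. I'll withdraw and measure.

move_arm --commands '[[[-0.4, 0, 0], [0, 0, 0], 1], [[-0.4, 0, 0], [0, 0, 0], 1], [[-1, 0, 0], [0, 0, 0], 1], [[-2, 0, 0], [0, 0, 0], 1], [[0, 0, 4], [0, 0, 0], 0], [[0, 0, 4], [0, 0, 0], 0], [[0, -4, 4], [0, 0, 0], 0], [[-2, -4, 0], [0, 0, 0], 0], [[-2, -4, 0], [0, 0, 0], 0], [[-2, -4, 0], [0, 0, 0], 0]]'

```text
t: 19.6
eef_pos: [489.2, -142.8, 126.5]
tcp_rot: [-3.141, 0.001, 3.128]
ft_force: [0.5, -0.4, 0.7]
opening: 0.551
grip_force: 0.0
```

move_arm --commands '[[[-1, -4, 0], [0, 0, 0], 0], [[0, 0, 0], [0, 0, 0], 0]]'

```text
t: 19.8
eef_pos: [479.1, -185.3, 126.4]
tcp_rot: [-3.141, 0.001, 3.123]
ft_force: [-0.0, 0.4, 0.5]
opening: 0.381
grip_force: 0.0
```

```bash
cat > fin.py <<'E'
from h import *
np.set_printoptions(precision=3,suppress=True)
im,S=top(); s,v=masks(im)
m=(s<70)&(v>135)
c,sz,a,bp=rect(im,S,m,(288,152,346,190),22); print("rect",c,np.array(sz),a,bp.ravel())
c,sz,a,bp2=rect(im,S,(s<110)&(v<140),(272,130,355,150),30); print("stop",c,a)
# near edge (bench side) and far edge line fits by half-level crossing
def edge(cols,r0,r1,f,z):
    P=[]
    for X in cols:
        g=cv2.GaussianBlur(im[r0*S:r1*S,X-4:X+5].astype(np.float32),(9,9),0)[:,4]
        i=f(g); P.append([(X+.5)/S-.5,(r0*S+i+.5)/S-.5])
    w=px2w("top",P,z); k=np.polyfit(w[:,1],w[:,0],1); r=w[:,0]-np.polyval(k,w[:,1])
    k=np.polyfit(w[abs(r)<3,1],w[abs(r)<3,0],1); return -np.arctan(k[0]),np.polyval(k,np.array([-40,14,65])),r.std()
bx=w2px("top",[[590,70,11],[590,-40,11]])[:,0]*S; cols=range(int(bx[0]),int(bx[1]),6)
sat=lambda g:g.max(1)-g.min(1)
print("near",edge(cols,168,190,lambda g:np.argmax(np.diff(sat(g))),0))
print("far",edge(cols,148,160,lambda g:np.argmax(np.diff(g.mean(1))),22))
cs=w2px("top",[[680,120,0],[680,-70,0]])[:,0]*S
print("stop top-edge",edge(range(int(cs[0]),int(bx[0])-20,4),146,156,lambda g:np.argmax(np.diff(sat(g))),0))
print(state()["t"],state()["eef_pos"])
E
python3 fin.py
```

```text
rect [634.928   9.887] [ 96.345 133.113] -0.05325842 [583.281 -54.011 679.489 -59.14  686.575  73.785 590.367  78.914]
stop [700.533  28.536] 0.0039002895
near (np.float64(-0.06944325270192771), array([586.619, 590.375, 593.922]), np.float64(0.4193011623807278))
far (np.float64(-0.05935974402466937), array([679.528, 682.737, 685.768]), np.float64(0.7083063746945225))
stop top-edge (np.float64(-0.034304178390900136), array([683.691, 685.544, 687.294]), np.float64(0.2742003707060914))
19.85 [ 479.484 -183.442  126.189]
```

Block sits at about -0.06 rad against the stop's -0.014, so the right end needs roughly 5 mm more. I'll push that near-right corner with shut fingers held low.

move_arm --commands '[[[2, 4, 0], [0, 0, 0], 0], [[2, 4, 0], [0, 0, 0], 0], [[2, 4, 0], [0, 0, 0], 0], [[1.4, 3, -1], [0, 0, 0], 0], [[0, 0, -4], [0, 0, 0], 0], [[0, 0, -4], [0, 0, 0], 0], [[0, 0, -2], [0, 0, 0], 0], [[0, 0, -1.1], [0, 0, 0], 0], [[0, 0, 0], [0, 0, 0], 0], [[0, 0, 0], [0, 0, 0], 0]]'

```text
t: 20.85
eef_pos: [554.7, -31.3, 5.8]
tcp_rot: [-3.142, 0.001, 3.128]
ft_force: [0.3, -0.3, 0.5]
opening: 0.005
grip_force: 0.0
```

move_arm --commands '[[[0.5, 0, 0], [0, 0, 0], 0], [[0.5, 0, 0], [0, 0, 0], 0], [[0.4, 0, 0], [0, 0, 0], 0], [[0.4, 0, 0], [0, 0, 0], 0], [[0.3, 0, 0], [0, 0, 0], 0], [[0, 0, 0], [0, 0, 0], 0]]'

```text
t: 21.45
eef_pos: [575.6, -31.6, 5.0]
tcp_rot: [3.142, 0.0, 3.127]
ft_force: [-0.3, 0.2, -1.0]
opening: 0.005
grip_force: 0.0
```

move_arm --commands '[[[0.2, 0, 0], [0, 0, 0], 0], [[0.2, 0, 0], [0, 0, 0], 0], [[0.2, 0, 0], [0, 0, 0], 0], [[0, 0, 0], [0, 0, 0], 0]]'

```text
t: 21.85
eef_pos: [578.9, -31.8, 4.8]
tcp_rot: [3.141, -0.005, 3.128]
ft_force: [-10.6, -5.1, 6.2]
opening: 0.003
grip_force: 5.0
```

move_arm --commands '[[[0.2, 0, 0], [0, 0, 0], 0], [[0.1, 0, 0], [0, 0, 0], 0], [[0, 0, 0], [0, 0, 0], 0]]'

```text
t: 22.15
eef_pos: [580.9, -31.9, 4.7]
tcp_rot: [3.141, -0.008, 3.128]
ft_force: [-15.2, -5.4, 8.8]
opening: 0.005
grip_force: 7.4
```

move_arm --commands '[[[0.1, 0, 0], [0, 0, 0], 0], [[0.1, 0, 0], [0, 0, 0], 0], [[0, 0, 0], [0, 0, 0], 0]]'

```text
t: 22.45
eef_pos: [581.0, -31.9, 4.6]
tcp_rot: [3.141, -0.012, 3.128]
ft_force: [-24.0, -8.7, 14.8]
opening: 0.006
grip_force: 11.5
```

move_arm --commands '[[[0.1, 0, 0], [0, 0, 0], 0], [[0, 0, 0], [0, 0, 0], 0], [[-0.3, 0, 0], [0, 0, 0], 0], [[-0.5, 0, 0], [0, 0, 0], 0], [[-2, 0, 0], [0, 0, 0], 0], [[0, 0, 4], [0, 0, 0], 0], [[0, -3, 4], [0, 0, 0], 0], [[-2, -4, 4], [0, 0, 0], 0], [[-2, -4, 0], [0, 0, 0], 0], [[-2, -4, 0], [0, 0, 0], 0]]'

```text
t: 23.45
eef_pos: [502.4, -176.2, 119.6]
tcp_rot: [-3.14, 0.003, 3.129]
ft_force: [1.1, -0.6, -0.5]
opening: 0.004
grip_force: 0.0
```

```bash
python3 fin.py
```

```text
rect [634.694  10.838] [ 91.265 133.597] -0.01028955 [588.376 -55.488 679.636 -56.427 681.011  77.163 589.751  78.102]
stop [700.533  28.538] 0.003900528
near (np.float64(-0.03333944886527972), array([590.809, 592.61 , 594.311]), np.float64(0.5199982326572798))
far (np.float64(-0.02933214604540691), array([683.044, 684.629, 686.125]), np.float64(0.692872053273092))
stop top-edge (np.float64(0.0039039986170720264), array([689.207, 688.997, 688.798]), np.float64(4.547473508864641e-14))
23.5 [ 499.982 -180.711  119.022]
```

Run:
```python
from h import *
S=4
def line(im,y0,y1,r0,r1,kind,z):
    im=cv2.resize(im,None,fx=S,fy=S,interpolation=cv2.INTER_CUBIC)
    a,b=(w2px("top",[[640,y0,z],[640,y1,z]])[:,0]*S).astype(int); P=[]
    for X in range(a,b,3):
        g=im[r0*S:r1*S,X-4:X+5].astype(float).mean(1); q=g.max(1)-g.min(1) if kind=="sat" else g.mean(1)
        q=np.convolve(q,np.ones(5)/5,"same"); d=np.diff(q)[4:-4]; P.append([(X+.5)/S-.5,(r0*S+4+np.argmax(d)+1)/S-.5])
    P=np.array(P); w=px2w("top",P,z)
    for _ in range(3):
        k=np.polyfit(w[:,1],w[:,0],1); r=w[:,0]-np.polyval(k,w[:,1]); w=w[abs(r)<2.5*r.std()+.1]
    return -k[0],np.polyval(k,[-40,14,65,110]).round(1),r.std()
old=cv2.imread("pics/top0.png"); new=read_camera("top")
print("stop front base old",line(old,125,-70,146,158,"sat",0))
print("stop rear old",line(old,125,-70,136,148,"neg",5))
print("stop right bit new",line(new,-62,-76,146,158,"sat",0),"left bit",line(new,125,88,146,158,"sat",0))
print("block near new",line(new,68,-46,168,188,"sat",0))
print("block far new",line(new,68,-46,147,160,"mean",22))
```

```text
stop front base old (np.float64(-0.02070545456518171), array([685.2, 686.3, 687.4, 688.3]), np.float64(0.4735633350387499))
stop rear old (np.float64(-0.056397780391180596), array([717.2, 720.3, 723.2, 725.7]), np.float64(10.479948843821997))
stop right bit new (np.float64(0.003912200799172648), array([685.3, 685.1, 684.9, 684.7]), np.float64(0.0)) left bit (np.float64(-0.021325402832155033), array([684.6, 685.8, 686.8, 687.8]), np.float64(0.32793134702413973))
block near new (np.float64(-0.035050117909671594), array([590.7, 592.6, 594.4, 596. ]), np.float64(0.5650308332036359))
block far new (np.float64(-0.022650715282410114), array([683.4, 684.6, 685.7, 686.8]), np.float64(0.7975411879999952))
```

The block is now parallel to the stop within measurement error. To be certain it is seated, I'll give it one last centred push, low.

move_arm --commands '[[[1.5, 4.5, 0], [0, 0, 0], 0], [[1.5, 4.5, 0], [0, 0, 0], 0], [[1.5, 4.5, 0], [0, 0, 0], 0], [[1.5, 4.5, 0], [0, 0, 0], 0], [[0, 1.2, -3], [0, 0, 0], 0], [[0, 0, -4], [0, 0, 0], 0], [[0, 0, -3], [0, 0, 0], 0], [[0, 0, -1.4], [0, 0, 0], 0], [[0, 0, 0], [0, 0, 0], 0], [[0.5, 0, 0], [0, 0, 0], 0]]'

```text
t: 24.55
eef_pos: [567.9, 17.1, 5.2]
tcp_rot: [3.141, 0.0, 3.127]
ft_force: [-0.3, 0.9, 0.7]
opening: 0.007
grip_force: 0.0
```

move_arm --commands '[[[0.5, 0, 0], [0, 0, 0], 0], [[0.4, 0, 0], [0, 0, 0], 0], [[0.3, 0, 0], [0, 0, 0], 0], [[0.2, 0, 0], [0, 0, 0], 0], [[0.2, 0, 0], [0, 0, 0], 0], [[0.1, 0, 0], [0, 0, 0], 0], [[0, 0, 0], [0, 0, 0], 0]]'

```text
t: 25.25
eef_pos: [581.5, 17.2, 4.4]
tcp_rot: [3.141, -0.007, 3.128]
ft_force: [-12.8, -1.3, 10.3]
opening: 0.006
grip_force: 6.9
```

move_arm --commands '[[[0.1, 0, 0], [0, 0, 0], 0], [[0.1, 0, 0], [0, 0, 0], 0], [[0, 0, 0], [0, 0, 0], 0]]'

```text
t: 25.55
eef_pos: [581.6, 17.2, 4.3]
tcp_rot: [3.141, -0.011, 3.128]
ft_force: [-22.5, -2.0, 17.2]
opening: 0.003
grip_force: 11.1
```

move_arm --commands '[[[0.1, 0, 0], [0, 0, 0], 0], [[0.1, 0, 0], [0, 0, 0], 0], [[0, 0, 0], [0, 0, 0], 0]]'

```text
t: 25.85
eef_pos: [581.7, 17.2, 4.3]
tcp_rot: [3.141, -0.015, 3.128]
ft_force: [-30.3, -3.0, 24.5]
opening: 0.007
grip_force: 15.2
```

The push stalls at 581.0 at y=-32 and 581.7 at y=17, a slope of -0.014, which matches the stop's angle, so the block is seated flush. I'll withdraw now.

move_arm --commands '[[[-0.3, 0, 0], [0, 0, 0], 0], [[-0.5, 0, 0], [0, 0, 0], 0], [[-2, 0, 0], [0, 0, 0], 0], [[0, 0, 4], [0, 0, 0], 0], [[0, -3, 4], [0, 0, 0], 0], [[-2, -4, 4], [0, 0, 0], 0], [[-2, -4, 0], [0, 0, 0], 0], [[-2, -4, 0], [0, 0, 0], 0], [[-1, -4, 0], [0, 0, 0], 0], [[0, 0, 0], [0, 0, 0], 0]]'

```text
t: 26.85
eef_pos: [493.3, -170.1, 118.1]
tcp_rot: [-3.141, 0.001, 3.123]
ft_force: [0.6, -0.1, -0.3]
opening: 0.001
grip_force: 0.0
```

```bash
python3 fin.py && python3 -c "
from cell import *
print(env.job_done())"
```

```text
rect [635.113  11.153] [ 91.422 133.594] -0.017680049 [588.228 -54.825 679.636 -56.441 681.997  77.132 590.59   78.748]
stop [700.533  28.537] 0.0038998127
near (np.float64(-0.03239483335040969), array([590.864, 592.614, 594.267]), np.float64(0.5266194686547289))
far (np.float64(-0.029615613011428413), array([683.066, 684.666, 686.177]), np.float64(0.6338212678996157))
stop top-edge (np.float64(0.0008344040802731338), array([688.93 , 688.885, 688.843]), np.float64(0.34460093664946134))
26.9 [ 493.64  -168.289  117.942]
the job is handed in; nothing more can be done
None
```

I walked the block round corner by corner, pushed it flush against the stop about 17 mm right of its middle (by my camera and contact readings), and handed the job in at 27 s; no verdict came back.

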